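# Set a scored circuit panel over the snapping anvil

## Task

Get the scored circuit panel ready to be snapped: with the scraper block, sweep the three loose broken-off tabs from the anvil's top into the pan it stands in, then stand the scraper back on the bench clear of the pan. Only then slide the panel along the anvil, never lifting or tipping it, until its heavy half (the one with the heat sink) hangs out over the open pan and its score line lies along the anvil's front edge. The overhang would now tip the panel off, so finish while still holding its small half down flat on the anvil, without letting go, and leave the other things on the bench alone.

Things in the scene. Friction and masses are not known exactly. Their poses are not given: they have to be found in the camera images.
- anvil: The snapping anvil: a smooth steel bar 220 mm long, 44 mm wide, flat top 50 mm above the bench, standing in a shallow grey chip pan 330 x 124 mm with a 12 mm high rim, screwed to the bench. Origin: on the bench, on the bar's centre line. x along the bar: the bar runs from x = -45 mm (front edge) to x = +175 mm, and from y = -22 to +22 mm; the pan from x = -145 to +185 mm and from y = -62 to +62 mm. -x points outward, roughly towards the robot.
- anvil_edge (a point): Middle of the bar's front top edge, 50 mm above the bench; axes as the anvil: -x points outward over the open part of the pan, y along the edge.
- panel_score (a point): Point on the panel's underside, in the middle of its score line. The panel is one loose dark green circuit board 140 x 60 mm, 3.2 mm thick, 160 g, lying lengthwise on the bar and overlapping it by about 8 mm each side. The score is a straight pale line across its whole width. -x points from the score to the heavy outer half (85 mm long, with a finned heat sink, parts rising up to 18 mm above the board), +x to the small inner half (55 mm long), y along the score line, z up.
- panel_small (a point): Middle of the panel's small inner half, half-way up the board's thickness (1.6 mm above its underside), 27.5 mm from the score line. This half is 60 mm wide with bare straight sides and only flat chips on top, except a pin header 22 mm from this point at its inner end. Axes as panel_score.
- panel_end (a point): Middle of the outer end of the panel's heavy half, half-way up the board's thickness, 85 mm from the score line. Axes as panel_score.
- tab_1_mid (a point): Centre of a loose broken-off board tab, about 13 x 7.5 x 4 mm, 10 g, lying on the bar between its front edge and the panel.
- tab_2_mid (a point): Centre of a second such tab, about 12 x 7.5 x 4 mm.
- tab_3_mid (a point): Centre of a third such tab, about 12 x 7.5 x 4 mm.
- scraper_grip (a point): Centre of the handle of the scraper block, 42 mm above its sole. Beech block, 62 mm high, 90 g, standing on the bench: a sole 22 mm (x) x 64 mm (y), 17.5 mm high, with an upright handle 19 mm (x) x 30 mm (y) on the middle of it. z up; swept along x it clears a path 64 mm wide.
- solder_spool: Bystander: reel of solder, 48 mm across, 33 mm high; origin at the centre of its underside. Stands on the other side of the pan from the scraper.
- screw_dish: Bystander: small round dish, 54 mm across, 31 mm high; origin at the centre of its underside.
- phone: Bystander: black phone lying flat, 146 x 70 x 8 mm; origin at the centre of its underside.
- tweezers: Bystander: steel tweezers lying flat, 113 mm long; origin at the centre of their underside.

How it is judged:
By the outcome, as a careful person would: the job done as asked, in the order asked, and still so for the second after the job is handed in, while the arm keeps its last pose, push and grip.
It also fails if it takes over 67 s, if anything falls off the work surface, if the arm or the gripper's body presses on something with over 40 N, if the wrist force passes 120 N, or if a joint passes its speed limit or range.

## Robot

A 6-joint arm with a two-finger parallel gripper is mounted at the origin on a cart in front of the work surface, level with it; the furniture and walls round the work are solid. World frame = base frame: x ahead of the robot, y to its left, z up, the work surface at z = 0. Lengths are in mm, angles in degrees, forces in N, time in s.
With the tool pointing down it reaches from about 250 to 725 mm from the base axis. Payload 9.7 kg.
Tool frame: the origin (TCP) lies on the centre line of the jaws, within the pads' length; the fingertips stand 22 mm ahead of it and the grasp point (between the pads) lies 3 mm ahead of it; z points along the fingers, x is the direction in which the jaws open and shut, and the axes are right-handed (so a half turn about z gives the same grasp; the last joint's range is limited). The gripper opens to 85 mm and grips with 20 to 120 N. Pads are 22 mm wide; open, the fingers measure 114 mm over their backs; the gripper's body (76 mm by 85 mm) begins 54 mm behind the grasp point. The pads swing forward as they close: fully open they stand 13 mm farther back than shut.
Start: joints at [-65.89, 4.979, 10.078, 95.1, 0, 90], TCP at [224.667, -502.018, 253.284] pointing down, gripper open.
Joint ranges: [-179.16, 179.16], [-48.56, 103.87], [-65.8, 70.77], [-126.05, 130.52], [-82.76, 87.17], [-180, 180]. Speed limits (degrees/s): [127.2, 127.2, 147.25, 180, 180, 180].

## Interface

Orientations are given as a 3x3 rotation matrix whose columns are the frame's x, y, z axes.
In Python, from workcell import bot gives the robot as it stands.
- The arm moves only by the tool send_rows, never from a script. Its argument "motion" is text: rows parted by semicolons, each of 4 numbers parted by spaces: the shift along the tool's x, y, z in mm, then the turn about the tool's z in degrees. A call has 1 to 5 rows; each row shifts and turns the commanded pose from where the row before left it, along the tool's axes as they then stand; what a row does not reach is not made up. A row lasts 1/8 s, in which the tool goes at most 62.5 mm and 10.7 degrees, less where a joint would pass 70% of its speed; a pose out of reach is approached as far as the arm can. A call is refused whole if a number of a shift passes 62.5 or a number of a turn 10.7, either way. A call with a gripper value outside its range is refused whole. "jaw" is the opening in per cent of the stroke, from 0 (shut) to 100 (fully open), set as the call begins (left out, the last holds). The fingers move at their own pace and stop on an object; "force" is the grip in N (left out, the last holds). Time passes only in rows, so rows that do not move let the fingers close. It gives the time, the measured TCP pose, the force and the opening at its end, in the units of the state.
- bot.sense(): the state, without advancing time (a new reading comes with each control period).
- bot.snapshot(name): name is "scene" or "top" or "wrist"; returns a dict with "img" (480x640x3 uint8, red, green, blue), "depth" (480x640 float32, mm along the optical axis (not along the pixel's ray), 0 where there is no reading), "fovy" (degrees; the focal length in pixels is half the picture's height over the tangent of half this angle, whatever the lens; pixels are square), "cx", "cy" (the principal point, pixels), "cam_to_world" (4x4, takes a point from camera to world coordinates). Camera axes: x right, y up, looking along -z (the intrinsics and any distortion apply to the point x, -y, -z); pixel columns grow to the right and rows downward; lengths in mm; the calibration is good to about 2 mm. A picture is of the moment at which its call begins.
- bot.sign_off(): hands the job in, once; it reports no verdict.
The state is a dict: "t": time; "joint_pos": joint angles; "joint_vel": joint speeds; "joint_torque": joint torques, N m; "ee_pos": TCP position; "tool_rot": TCP orientation; "force": force on the tool from outside, world axes, zero at the start; "torque": the same for the moment, N m; "opening": opening from 0.0 (shut) to 1.0 (fully open).
Only numpy, scipy, OpenCV 4.12 (cv2) and the standard library are available. Lean on these libraries where they do the work, as an engineer would, in place of code of your own. Each camera call takes 0.05 s, during which the arm holds its last target.

## Working session

There is one attempt and no reset: what is moved stays moved. The work goes in short steps, Python scripts to look and compute and a tool call to move; the robot and the scene stay as the last step left them, time stands still between calls to the robot, and variables do not carry over. Pictures are saved under pics/ and viewed, and the job is handed in when it is done.

Besides the shell and the picture viewer there is one more tool, called after "Emit:" as name(argument=value, ...) on one line, values as JSON. send_rows: Moves the arm, as the interface text tells. Its arguments: {"type":"object","properties":{"motion":{"type":"string"},"jaw":{"type":"number"},"force":{"type":"number"}},"required":["motion"]}

```bash
ls; mkdir -p pics; python3 - <<'E'
from workcell import bot
import cv2,numpy as np
s=bot.sense();print(s)
for n in("scene","top","wrist"):
    d=bot.snapshot(n);np.savez(f"{n}0.npz",**{k:np.array(v) for k,v in d.items()})
    cv2.imwrite(f"pics/{n}0.png",d["img"][:,:,::-1]);print(n,d["fovy"],d["cx"],d["cy"],np.round(d["cam_to_world"],3).tolist(),[k for k in d])
E
```

```text
pics
{'t': 0.0, 'joint_pos': array([-6.58901677e+01,  5.01070462e+00,  1.00335786e+01,  9.50989489e+01,
       -4.03862834e-04,  8.99992813e+01]), 'joint_vel': array([ 0.00308672, -0.03514622, -0.01987719, -0.02053526,  0.0264886 ,
        0.01235125]), 'joint_torque': array([-8.89041730e-04, -5.20394969e+01,  4.64799929e+01,  1.64119672e-02,
       -5.72238790e-07, -1.84013615e-06]), 'ee_pos': array([ 224.58392739, -501.83713832,  252.57899972]), 'tool_rot': array([[ 4.08498191e-01, -9.12758964e-01, -5.48805640e-04],
       [-9.12758164e-01, -4.08498559e-01,  1.20905003e-03],
       [-1.32775757e-03,  7.03207607e-06, -9.99999119e-01]]), 'force': array([-1.07701681,  0.1701023 ,  0.63929046]), 'torque': array([0.01633959, 0.01925377, 0.00181728]), 'opening': 0.9989033979966427}
scene 43.729541612153234 312.10370522486 237.75613106381508 [[-0.454, 0.667, -0.591, -437.885], [-0.891, -0.341, 0.301, 470.549], [-0.001, 0.663, 0.749, 1329.2], [0.0, 0.0, 0.0, 1.0]] ['img', 'depth', 'fovy', 'cx', 'cy', 'cam_to_world']
top 45.7087584398304 319.8329623972163 224.52311912218255 [[0.001, 0.98, -0.197, 323.261], [-1.0, 0.007, 0.029, 4.098], [0.03, 0.197, 0.98, 1307.014], [0.0, 0.0, 0.0, 1.0]] ['img', 'depth', 'fovy', 'cx', 'cy', 'cam_to_world']
wrist 60.7460372538075 318.0881853174431 244.51702160426544 [[0.409, 0.878, 0.25, 288.254], [-0.913, 0.394, 0.11, -474.087], [-0.002, -0.273, 0.962, 373.131], [0.0, 0.0, 0.0, 1.0]] ['img', 'depth', 'fovy', 'cx', 'cy', 'cam_to_world']
```

View pics/top0.png

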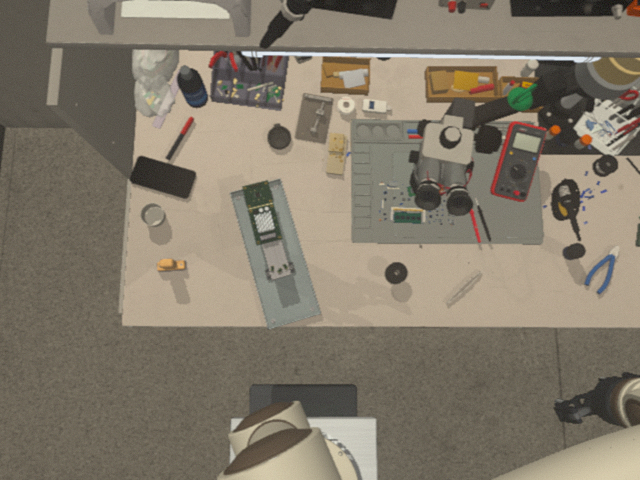

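View pics/scene0.png

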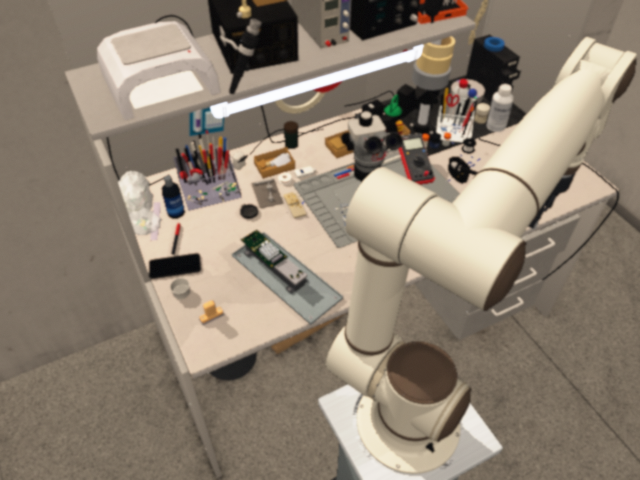

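View pics/wrist0.png

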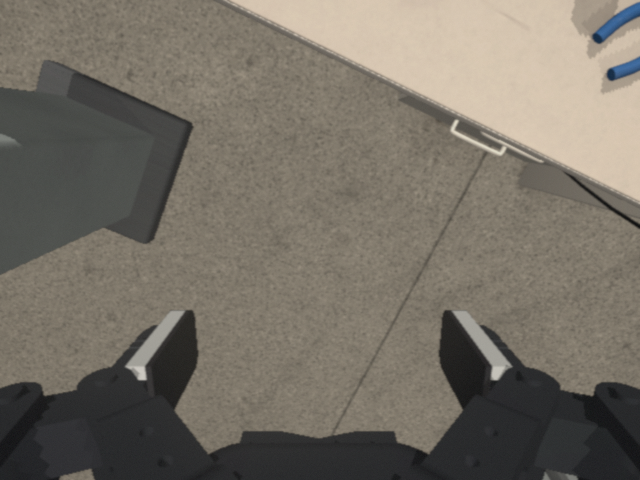

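```bash
cat > h.py <<'E'
import numpy as np,cv2
from workcell import bot
def load(n): return {k:v for k,v in np.load(n).items()}
def px2w(d,u,v,z=None):
    f=240/np.tan(np.radians(float(d["fovy"]))/2);T=d["cam_to_world"]
    r=np.array([(u-d["cx"])/f,-(v-d["cy"])/f,-1.0])
    if z is None: s=float(d["depth"][int(round(v)),int(round(u))])
    else: 
        rw=T[:3,:3]@r; s=(z-T[2,3])/rw[2]
    return T[:3,:3]@(r*s)+T[:3,3]
def w2px(d,p):
    f=240/np.tan(np.radians(float(d["fovy"]))/2);T=d["cam_to_world"]
    c=T[:3,:3].T@(np.asarray(p,float)-T[:3,3]);return d["cx"]-f*c[0]/c[2],d["cy"]+f*c[1]/c[2]
def crop(d,u0,v0,w,h,k,fn):
    cv2.imwrite(fn,cv2.resize(d["img"][v0:v0+h,u0:u0+w,::-1],None,fx=k,fy=k,interpolation=cv2.INTER_CUBIC))
def snap(n,fn):
    d=bot.snapshot(n);np.savez(fn+".npz",**{k:np.array(v) for k,v in d.items()});cv2.imwrite("pics/"+fn+".png",d["img"][:,:,::-1]);return d
E
python3 - <<'E'
from h import *
d=load("top0.npz");crop(d,130,170,200,160,4,"pics/c1.png")
for u,v in [(172,262),(172,268),(150,290),(275,310),(260,300),(278,258),(240,200),(300,310)]: print(u,v,np.round(px2w(d,u,v),1))
E
```

```text
172 262 [488.5 291.2  56.7]
172 268 [478.2 296.   32.7]
150 290 [431.6 350.1   1.4]
275 310 [387.3  66.2   7.4]
260 300 [409.   99.8  16.2]
278 258 [499.2  59.4  52.6]
240 200 [643.2 152.9   1.8]
300 310 [387.7   9.9   2.2]
```

View pics/c1.png

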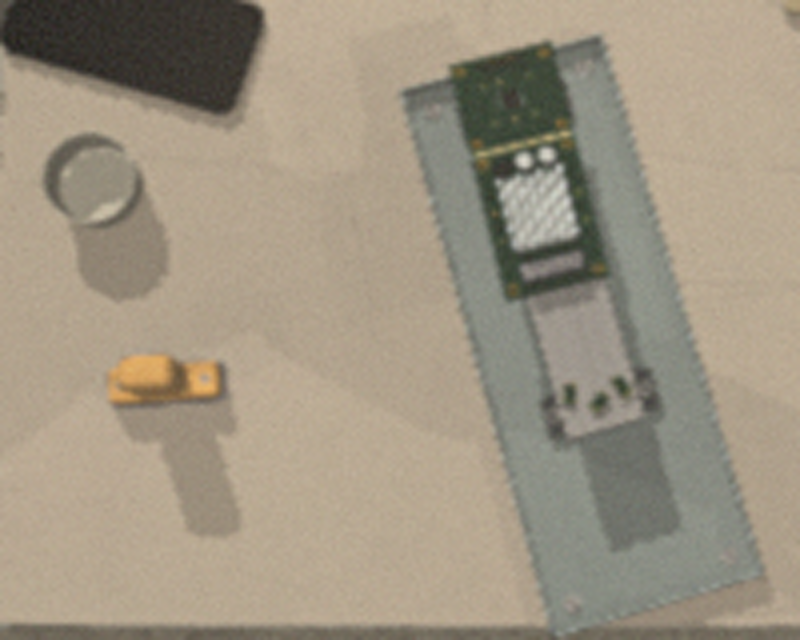

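Emit:
send_rows(motion="-40 0 0 -10")

```text
t: 0.28
ee_pos: [208.6, -466.0, 251.6]
tool_rot: [[0.563, -0.826, -0.001], [-0.826, -0.563, 0.002], [-0.002, -0.0, -1.0]]
force: [-0.3, 0.8, 0.2]
opening: 1.001
```

```bash
python3 - <<'E'
from h import *
s=bot.sense();print(s["t"],s["joint_pos"],s["ee_pos"],s["tool_rot"])
E
```

```text
0.275 [-6.58894441e+01 -3.43234460e-01  4.38741605e+00  9.48695737e+01
 -6.21164639e-04  7.98188008e+01] [ 208.55688177 -466.01137426  251.55697361] [[ 5.63405984e-01 -8.26179579e-01 -1.00036779e-03]
 [-8.26176732e-01 -5.63406717e-01  2.20870573e-03]
 [-2.38840151e-03 -4.17917436e-04 -9.99997060e-01]]
```

```bash
cat >> h.py <<'E'
def az():
    R=bot.sense()["tool_rot"];return np.degrees(np.arctan2(R[1,0],R[0,0]))
def plan(target,azt,n,p0=None,a0=None):
    s=bot.sense();p0=s["ee_pos"] if p0 is None else np.array(p0,float);a0=az() if a0 is None else a0
    da=(azt-a0)
    rows=[];D=(np.array(target,float)-p0)/n
    for i in range(n):
        a=np.radians(a0+da*i/n);x=np.array([np.cos(a),np.sin(a),0]);y=np.array([np.sin(a),-np.cos(a),0])
        rows.append("%.1f %.1f %.1f %.2f"%(D@x,D@y,-D[2],-da/n))
    for i in range(0,n,5): print("; ".join(rows[i:i+5]))
E
python3 -c "
from h import *
plan([400,170,330],106,16)"
```

```text
-26.1 -32.3 -4.9 -10.11; -20.0 -36.4 -4.9 -10.11; -13.3 -39.3 -4.9 -10.11; -6.2 -41.0 -4.9 -10.11; 1.1 -41.5 -4.9 -10.11
8.3 -40.7 -4.9 -10.11; 15.3 -38.6 -4.9 -10.11; 21.9 -35.3 -4.9 -10.11; 27.7 -30.9 -4.9 -10.11; 32.7 -25.6 -4.9 -10.11
36.7 -19.4 -4.9 -10.11; 39.5 -12.7 -4.9 -10.11; 41.1 -5.5 -4.9 -10.11; 41.5 1.8 -4.9 -10.11; 40.5 9.0 -4.9 -10.11
38.3 16.0 -4.9 -10.11
```

Emit:
send_rows(motion="-26 -32 -5 -10; -20 -36 -5 -10; -13 -39 -5 -10; -6 -41 -5 -10; 1 -41 -5 -10")

```text
t: 0.9
ee_pos: [269.3, -267.4, 278.3]
tool_rot: [[0.995, -0.097, 0.0], [-0.097, -0.995, 0.0], [0.0, -0.0, -1.0]]
force: [0.4, -0.1, 0.2]
opening: 0.999
```

Emit:
send_rows(motion="8 -41 -5 -10; 15 -39 -5 -10; 22 -35 -5 -10; 28 -31 -5 -10; 33 -26 -5 -10")

```text
t: 1.52
ee_pos: [332.1, -68.4, 303.4]
tool_rot: [[0.714, 0.7, 0.0], [0.7, -0.714, -0.0], [0.0, 0.0, -1.0]]
force: [0.7, -0.1, 0.1]
opening: 1.005
```

Emit:
send_rows(motion="37 -19 -5 -10; 40 -13 -5 -10; 41 -6 -5 -10; 41 2 -5 -10; 40 9 -5 -10")

```text
t: 2.15
ee_pos: [397.1, 128.4, 328.4]
tool_rot: [[-0.078, 0.997, 0.0], [0.997, 0.078, -0.0], [-0.0, 0.0, -1.0]]
force: [0.2, -0.3, 0.0]
opening: 1.001
```

Emit:
send_rows(motion="38 16 -5 -10.7; 0 0 0 0")

```text
t: 2.4
ee_pos: [410.6, 168.0, 332.5]
tool_rot: [[-0.26, 0.966, -0.001], [0.966, 0.26, -0.0], [0.0, -0.001, -1.0]]
force: [-0.4, -0.6, 0.3]
opening: 1.002
```

```bash
python3 - <<'E'
from h import *
print(az(),bot.sense()["joint_pos"]);snap("wrist","w1")
E
```

```text
105.07941731728775 [ 2.22399982e+01 -6.80483189e+00  7.44537118e+00  1.04328382e+02
  1.32704731e-02  7.16056944e+00]
```

View pics/w1.png

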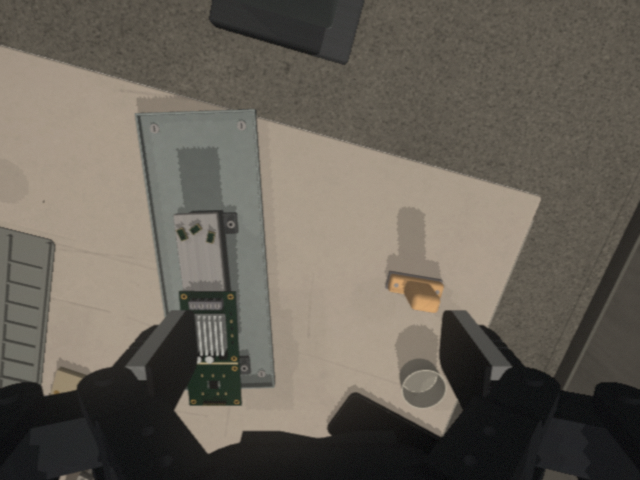

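```bash
python3 - <<'E'
from h import *
d=load("w1.npz");crop(d,130,190,150,120,5,"pics/w1a.png");crop(d,170,280,110,130,5,"pics/w1b.png");crop(d,370,190,100,120,5,"pics/w1c.png")
E
```

```text
(no output)
```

View pics/w1a.png

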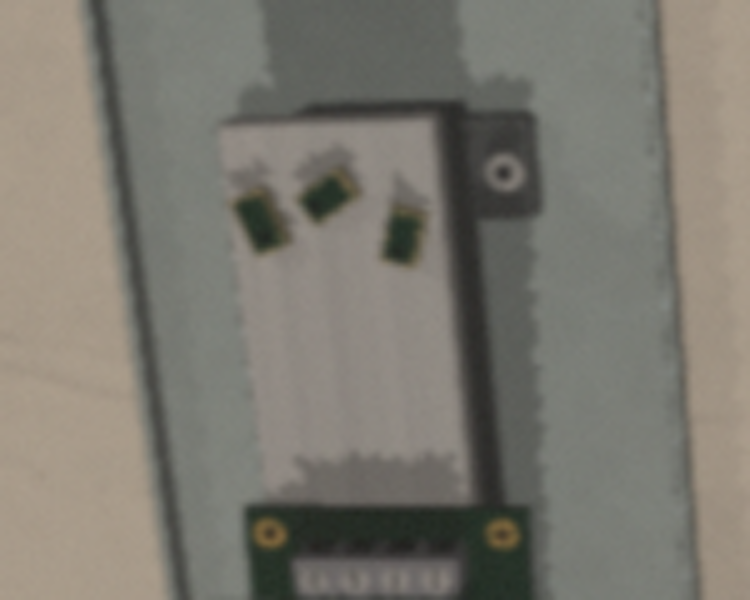

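View pics/w1b.png

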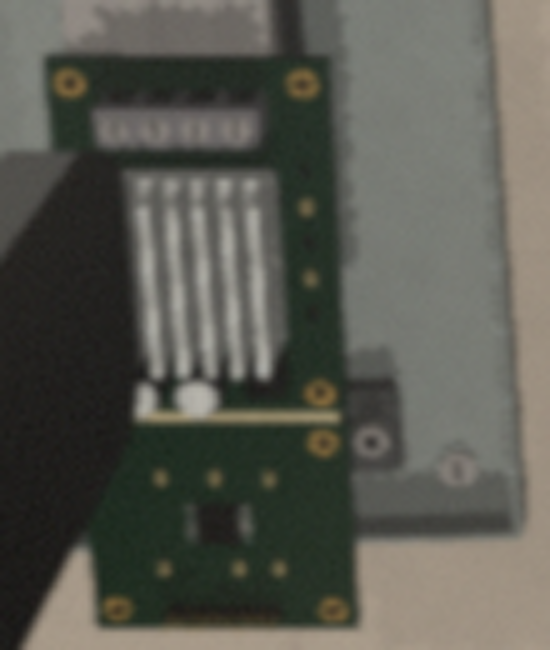

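View pics/w1c.png

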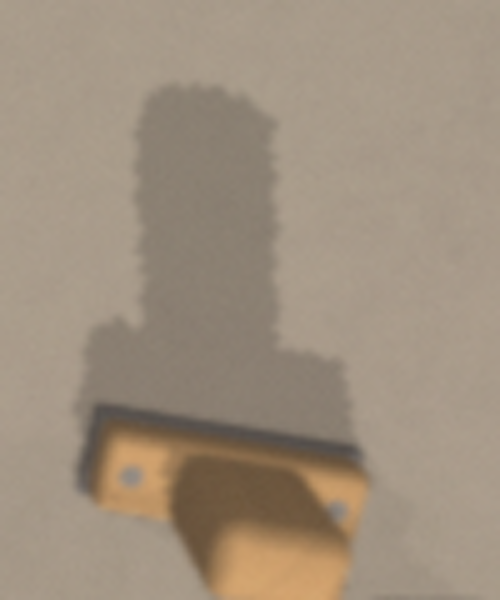

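```bash
python3 - <<'E'
from h import *
d=load("w1.npz");crop(d,380,260,80,60,10,"pics/w1d.png")
def P(n,cu,cv,u0,v0,k,z): 
    p=px2w(d,u0+cu/k,v0+cv/k,z);print(n,np.round(p,1));return p
a=P("soleL",105,422,370,190,5,17.5);b=P("soleR",368,480,370,190,5,17.5)
v=b-a;print(np.linalg.norm(v),np.degrees(np.arctan2(v[1],v[0])))
fl=P("frontL",220,122,130,190,5,50);fr=P("frontR",440,115,130,190,5,50)
br=P("barR",473,500,130,190,5,50)
v=fr-fl;print(np.linalg.norm(v),np.degrees(np.arctan2(v[1],v[0])))
v=br-fr;print("bar az",np.degrees(np.arctan2(v[1],v[0])))
el=P("pendL",247,507,130,190,5,53.2);er=P("pendR",527,507,130,190,5,53.2)
v=er-el;print(np.linalg.norm(v),np.degrees(np.arctan2(v[1],v[0])))
il=P("pinL",98,627,170,280,5,53.2);ir=P("pinR",357,627,170,280,5,53.2)
v=ir-il;print(np.linalg.norm(v),np.degrees(np.arctan2(v[1],v[0])))
v=ir-er;print(np.linalg.norm(v),np.degrees(np.arctan2(v[1],v[0])))
sr=P("scoreR",342,417,170,280,5,53.2);sl=P("scoreM",200,417,170,280,5,53.2)
for i,(u,w) in enumerate([(260,222),(329,195),(404,236)]):P("tab%d"%i,u,w,130,190,5,54)
# depth check
for u,v in [(170,150),(220,280),(190,250),(300,250)]: print(px2w(d,u,v))
E
```

```text
soleL [475.5 270.9  17.5]
soleR [473.3 333.   17.5]
62.18454609001463 92.06729342556763
frontL [461.6  32.3  50. ]
frontR [448.7  74.5  50. ]
barR [528.1  97.5  50. ]
44.17920395425253 106.9529523222886
bar az 16.13292074423573
pendL [540.5  52.5  53.2]
pendR [525.3 109.2  53.2]
58.69332200502899 105.08845494276706
pinL [675.8  87.8  53.2]
pinR [660.4 144.8  53.2]
59.100918295173024 105.0644806491528
139.75913590261965 14.775309456713675
scoreR [608.1 130.1  53.2]
scoreM [616.3  99.8  53.2]
tab0 [478.6  44.7  54. ]
tab1 [469.5  57.   54. ]
tab2 [473.9  73.2  54. ]
[406.55894227   3.10580425   4.45350764]
[518.72004461  90.47589787  49.11836495]
[493.85228677  54.5650466   50.73642381]
[4.79615984e+02 1.65105955e+02 1.49850446e-01]
```

View pics/w1d.png

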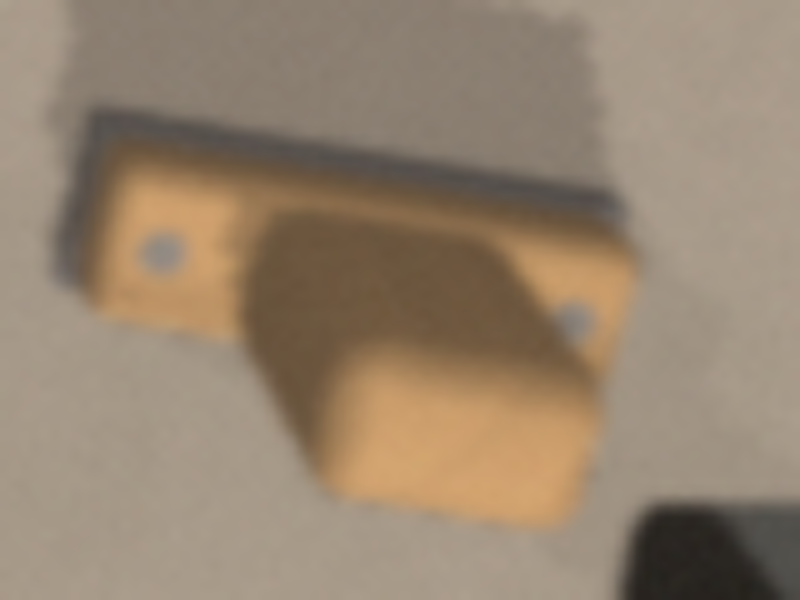

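```bash
python3 - <<'E'
from h import *
d=load("w1.npz")
a=px2w(d,396.3,285.2,17.5);b=px2w(d,437.5,292,17.5);v=b-a
print(a,b,(a+b)/2,np.degrees(np.arctan2(v[1],v[0])),np.linalg.norm(v))
c=[px2w(d,380+u/10,260+w/10,62) for u,w in [(345,350),(600,395),(560,525),(325,485)]]
print(np.round(c,1),np.mean(c,0))
m=(a+b)/2;vv=v[:2]/np.linalg.norm(v[:2]);print('az',az())
azs=93.5
plan([484.5,302.5,150],azs,4)
E
```

```text
[486.36130155 280.69537857  17.5       ] [482.00839434 328.77465496  17.5       ] [484.18484794 304.73501677  17.5       ] 95.17322905334193 48.275921736293036
[[477.2 288.7  62. ]
 [475.1 315.8  62. ]
 [490.  316.7  62. ]
 [492.1 291.6  62. ]] [483.61958994 303.20372213  62.        ]
az 104.87855970195629
28.0 26.7 45.7 2.84; 29.3 25.2 45.7 2.84; 30.5 23.8 45.7 2.84; 31.7 22.2 45.7 2.84
```

Emit:
send_rows(motion="28 27 46 2.6; 29 25 46 2.6; 31 24 46 2.6; 32 22 46 2.6; 0 0 0 0")

```text
t: 3.08
ee_pos: [482.7, 302.1, 144.6]
tool_rot: [[-0.076, 0.997, -0.006], [0.997, 0.076, -0.004], [-0.003, -0.006, -1.0]]
force: [-0.9, -0.7, 0.7]
opening: 0.995
```

```bash
python3 - <<'E'
from h import *
print(az(),bot.sense()["ee_pos"]);snap("wrist","w2");plan([484.2,303.8,47],94.5,3)
E
```

```text
94.33463510501142 [482.69150442 302.10903902 144.61703543]
0.7 0.4 33.5 -0.05; 0.7 0.4 33.5 -0.05; 0.7 0.4 33.5 -0.05
```

View pics/w2.png

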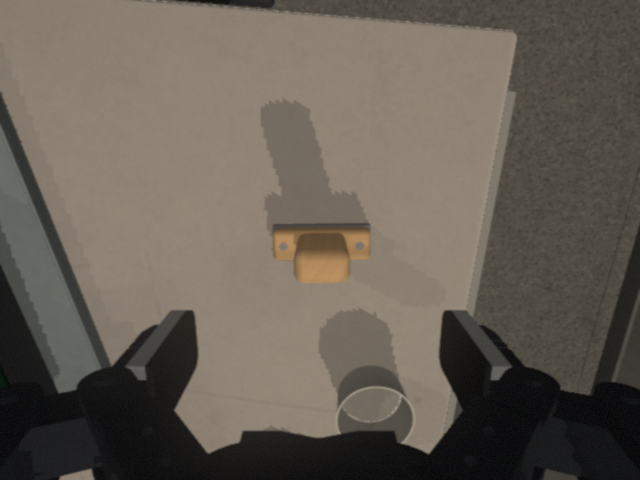

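```bash
python3 - <<'E'
from h import *
d=load("w2.npz")
a=px2w(d,284,246,17.5);b=px2w(d,360,245.5,17.5);v=b-a
print((a+b)/2,np.degrees(np.arctan2(v[1],v[0])),np.linalg.norm(v))
c=[px2w(d,u,w,62) for u,w in [(297,251),(346,251),(348,282),(297,282)]];print(np.round(c,1))
print(px2w(d,338,415,31),px2w(d,413,415,31),px2w(d,375,388,31),px2w(d,375,443,31))
E
```

```text
[483.99627085 304.13240295  17.5       ] 94.79458567926748 47.806339893372495
[[475.4 290.2  62. ]
 [473.4 315.5  62. ]
 [490.4 318.1  62. ]
 [492.5 291.2  62. ]]
[597.11991596 323.7589356   31.        ] [593.19865743 373.95863337  31.        ] [574.46394212 346.17162944  31.        ] [617.59731693 351.08095581  31.        ]
```

Emit:
send_rows(motion="1 1 33 0; 1 0 33 0; 0 0 31 0; 0 0 0 0")

```text
t: 3.62
ee_pos: [484.1, 303.1, 52.4]
tool_rot: [[-0.075, 0.997, -0.001], [0.997, 0.075, -0.001], [-0.001, -0.001, -1.0]]
force: [-0.0, 0.1, 0.7]
opening: 0.999
```

Emit:
send_rows(motion="0 0 0 0; 0 0 0 0; 0 0 0 0; 0 0 0 0; 0 0 0 0", jaw=0, force=50)

```text
t: 4.25
ee_pos: [485.3, 305.0, 53.6]
tool_rot: [[-0.077, 0.997, 0.002], [0.997, 0.077, 0.001], [0.001, 0.002, -1.0]]
force: [0.4, -1.3, 7.1]
opening: 0.34
```

```bash
python3 - <<'E'
from h import *
d=load("w1.npz");crop(d,130,100,140,120,5,"pics/w1e.png");crop(d,200,330,100,70,8,"pics/w1f.png")
E
```

```text
(no output)
```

View pics/w1e.png

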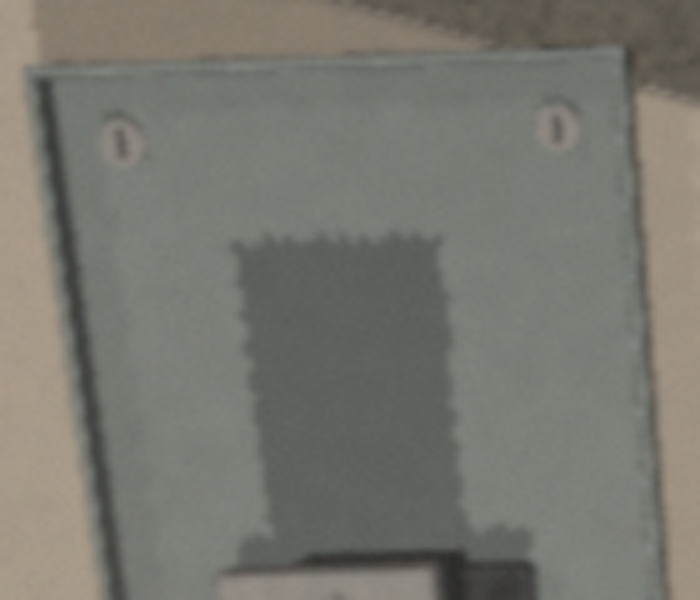

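View pics/w1f.png

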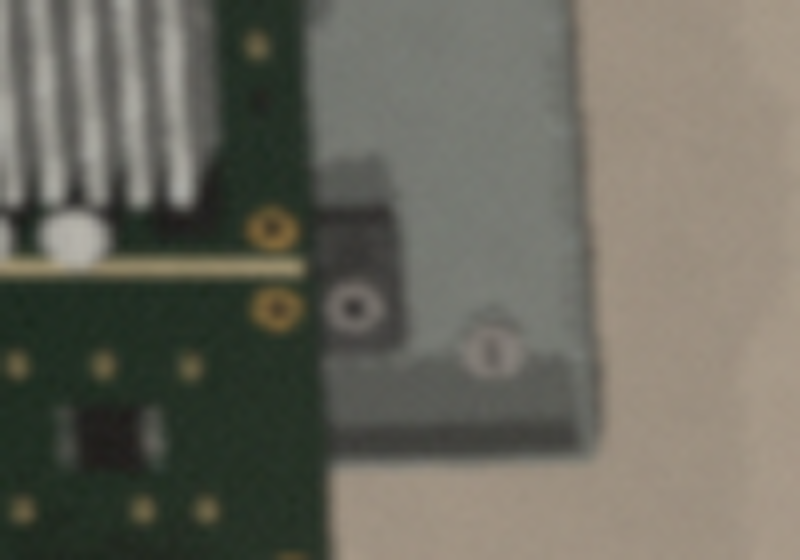

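Emit:
send_rows(motion="0 0 -30 0; 0 0 -40 0; 0 0 -40 0; 0 0 0 0")

```text
t: 4.75
ee_pos: [485.8, 305.5, 165.9]
tool_rot: [[-0.077, 0.997, 0.005], [0.997, 0.077, 0.003], [0.003, 0.005, -1.0]]
force: [-0.3, 0.3, -0.5]
opening: 0.342
```

```bash
python3 - <<'E'
from h import *
d=load("w1.npz")
fl=px2w(d,136,113.6,12);fr=px2w(d,255.6,109.6,12);br=px2w(d,274.6,386.9,12)
A=lambda v:np.degrees(np.arctan2(v[1],v[0]))
print(A(fr-fl),np.linalg.norm(fr-fl),A(br-fr),np.linalg.norm(br-fr),(fl+fr)/2)
ang=np.radians(15.7);ex=np.array([np.cos(ang),np.sin(ang)])
m=((fl+fr)/2)[:2];print("edge from pan",m+100*ex, "center from far", )
edge=np.array([455.2,53.4])
t=edge+56*ex;print(az(),bot.sense()["ee_pos"])
plan([t[0],t[1],166],az()+11.1,5)
E
```

```text
106.9385063844902 122.9188453202648 16.86556060349447 327.3858168321822 [360.58828948  24.65740348  12.        ]
edge from pan [456.85746413  51.71744807] center from far
94.41664168389738 [485.83366328 305.49228509 165.88574959]
-47.6 1.0 -0.0 -2.22; -47.6 -0.9 -0.0 -2.22; -47.5 -2.7 -0.0 -2.22; -47.4 -4.5 -0.0 -2.22; -47.2 -6.4 -0.0 -2.22
```

Emit:
send_rows(motion="-47 1 0 -2.4; -47 -1 0 -2.4; -47 -3 0 -2.4; -47 -4 0 -2.4; -47 -6 0 -2.4")

```text
t: 5.38
ee_pos: [509.1, 68.9, 161.3]
tool_rot: [[-0.284, 0.959, -0.001], [0.959, 0.284, -0.0], [0.0, -0.001, -1.0]]
force: [0.7, 0.5, -0.3]
opening: 0.345
```

Emit:
send_rows(motion="0 0 0 0; 0 0 0 0")

```text
t: 5.62
ee_pos: [509.3, 70.5, 161.6]
tool_rot: [[-0.282, 0.96, -0.001], [0.96, 0.282, 0.0], [0.0, -0.001, -1.0]]
force: [0.1, 0.4, -0.8]
opening: 0.341
```

```bash
python3 - <<'E'
from h import *
print(az(),bot.sense()["ee_pos"]);snap("wrist","w3");plan([509.7,68.7,112],106.5,2)
E
```

```text
106.35703939133616 [509.27906517  70.49647164 161.58710526]
-1.1 -0.1 24.9 -0.04; -1.1 -0.1 24.9 -0.04
```

View pics/w3.png

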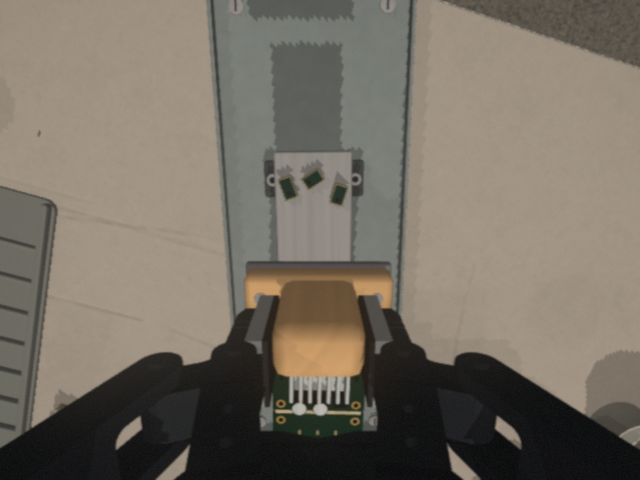

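```bash
python3 - <<'E'
from h import *
d=load("w3.npz")
fl=px2w(d,274.5,152,50);fr=px2w(d,352,151.5,50);bl=px2w(d,280,258,50);br=px2w(d,354,258,50)
A=lambda v:np.degrees(np.arctan2(v[1],v[0]))
print(A(fr-fl),np.linalg.norm(fr-fl),A((br+bl)/2-(fr+fl)/2));e=(fl+fr)/2
print(e,px2w(d,291,198,54)-e,px2w(d,335,206,54)-e,bot.sense()["ee_pos"]-e)
c=px2w(d,320,265,161.6-53.6);print("sole front",c-e)
E
```

```text
106.7501186267586 42.90578173369855 18.282545023115585
[455.87276812  51.87146885  50.        ] [27.63413071 -4.92169082  4.        ] [25.01873174 20.08899773  4.        ] [ 53.40891038  19.09834034 111.72207033]
sole front [43.62714483 16.42517821 58.        ]
```

Emit:
send_rows(motion="-1 0 25 0; -1 0 23 0; 0 0 4 0; 0 0 0 0")

```text
t: 6.18
ee_pos: [510.1, 69.1, 110.6]
tool_rot: [[-0.283, 0.959, -0.0], [0.959, 0.283, 0.0], [0.0, -0.0, -1.0]]
force: [0.4, -0.6, -1.1]
opening: 0.338
```

```bash
python3 - <<'E'
from h import *
s=bot.sense();print(az(),s["ee_pos"],s["force"])
E
```

```text
106.46706024558912 [510.057896    69.14722561 110.6021878 ] [ 0.43805551 -0.57529237 -1.14892875]
```

Emit:
send_rows(motion="0 0 3 0; 0 0 2 0; 0 0 1 0; 0 0 0 0")

```text
t: 6.68
ee_pos: [510.1, 68.4, 104.3]
tool_rot: [[-0.282, 0.959, 0.0], [0.959, 0.282, 0.0], [0.0, 0.0, -1.0]]
force: [-0.0, -0.4, 0.2]
opening: 0.339
```

Emit:
send_rows(motion="0 0 1 0; 0 0 1 0; 0 0 0 0")

```text
t: 7.05
ee_pos: [510.2, 68.4, 103.6]
tool_rot: [[-0.282, 0.959, 0.001], [0.959, 0.282, 0.0], [-0.0, 0.001, -1.0]]
force: [-3.5, 0.5, 9.3]
opening: 0.34
```

Emit:
send_rows(motion="0 -8 -0.6 0; 0 -10 0 0; 0 -10 0 0; 0 -8 0 0; 0 -8 0 0")

```text
t: 7.68
ee_pos: [468.0, 55.9, 103.6]
tool_rot: [[-0.282, 0.959, 0.002], [0.959, 0.282, 0.0], [-0.0, 0.002, -1.0]]
force: [4.9, 1.9, 0.8]
opening: 0.344
```

Emit:
send_rows(motion="0 -7 0 0; 0 -6 0 0; 0 -5 0 0; 0 -1 0 0; 0 0 0 0")

```text
t: 8.3
ee_pos: [449.7, 50.6, 103.5]
tool_rot: [[-0.282, 0.959, 0.002], [0.959, 0.282, 0.0], [-0.0, 0.002, -1.0]]
force: [2.3, 0.9, 6.4]
opening: 0.347
```

```bash
python3 - <<'E'
from h import *
s=bot.sense();print(az(),s["ee_pos"],s["force"]);snap("wrist","w4");
E
```

```text
106.40435980719869 [449.67230382  50.59020147 103.5135176 ] [2.33217343 0.90863954 6.36465891]
```

View pics/w4.png

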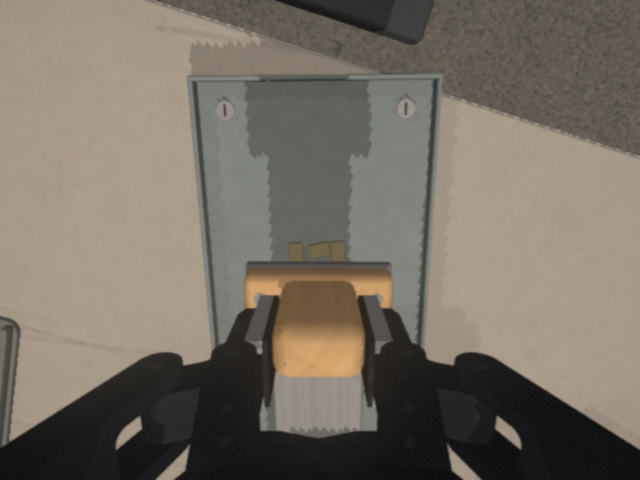

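```bash
python3 - <<'E'
from h import *
d=load("w4.npz")
for u,v in [(297,250),(320,250),(337,250),(308,258),(310,230)]: print(np.round(px2w(d,u,v),1))
crop(d,270,220,100,70,8,"pics/w4a.png")
E
```

```text
[449.4  38.1   6.3]
[445.5  50.2   7.5]
[443.   59.3   6.8]
[453.4  45.5   2.3]
[436.9  41.9   4.3]
```

View pics/w4a.png

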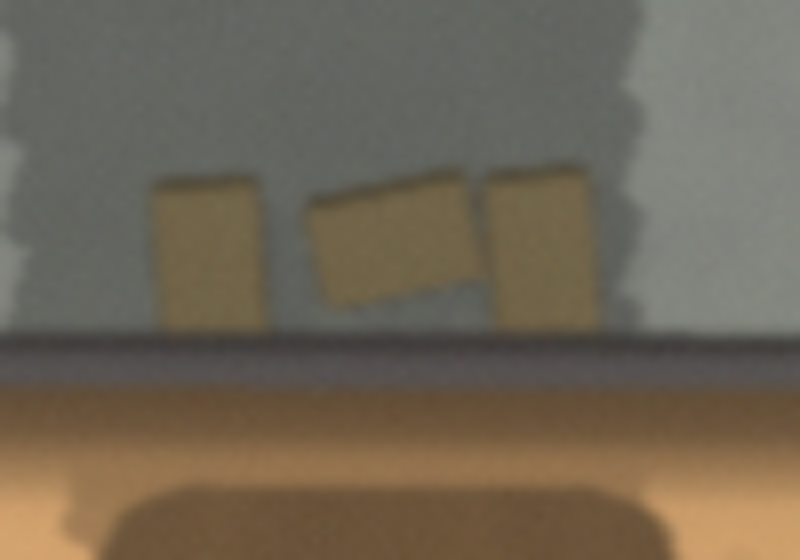

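Emit:
send_rows(motion="0 0 -30 0; 0 0 -32 0; 0 0 0 0")

```text
t: 8.72
ee_pos: [449.6, 50.5, 166.3]
tool_rot: [[-0.282, 0.959, 0.002], [0.959, 0.282, 0.0], [-0.0, 0.002, -1.0]]
force: [-0.2, -0.0, -1.4]
opening: 0.343
```

```bash
python3 -c "
from h import *
print(az(),bot.sense()['ee_pos']);plan([484.5,304,165],94.5,6)"
```

```text
106.40177478436911 [449.63582928  50.50269207 166.33262666]
38.9 17.5 0.2 1.98; 39.5 16.1 0.2 1.98; 40.0 14.8 0.2 1.98; 40.5 13.4 0.2 1.98; 40.9 12.0 0.2 1.98
41.3 10.5 0.2 1.98
```

Emit:
send_rows(motion="39 17 0 2; 40 16 0 2; 40 15 0 2; 40 13 0 2; 41 12 0 2")

```text
t: 9.35
ee_pos: [477.0, 262.6, 163.1]
tool_rot: [[-0.11, 0.994, -0.003], [0.994, 0.11, -0.002], [-0.001, -0.003, -1.0]]
force: [0.4, -0.5, -0.4]
opening: 0.342
```

Emit:
send_rows(motion="41 11 0 2; 0 0 20 0; 0 0 40 0; 0 0 40 0; 0 0 0 0")

```text
t: 9.98
ee_pos: [481.5, 302.0, 60.5]
tool_rot: [[-0.077, 0.997, -0.007], [0.997, 0.077, -0.005], [-0.004, -0.007, -1.0]]
force: [-0.3, -0.5, -0.7]
opening: 0.345
```

```bash
python3 -c "
from h import *
print(az(),bot.sense()['ee_pos'])"
```

```text
94.41052858233252 [481.52234018 301.99042749  60.4525783 ]
```

Emit:
send_rows(motion="0 0 0 0; 0 0 3 0; 0 0 1 0; 0 0 1 0; 0 0 0 0")

```text
t: 10.6
ee_pos: [484.4, 303.8, 60.0]
tool_rot: [[-0.077, 0.997, 0.0], [0.997, 0.077, 0.0], [0.0, 0.0, -1.0]]
force: [-0.3, -0.5, -0.5]
opening: 0.344
```

Emit:
send_rows(motion="0 0 3 0; 0 0 2 0; 0 0 1 0; 0 0 0 0; 0 0 0 0")

```text
t: 11.22
ee_pos: [484.3, 303.8, 53.9]
tool_rot: [[-0.077, 0.997, 0.0], [0.997, 0.077, -0.0], [-0.0, 0.0, -1.0]]
force: [-0.2, -0.4, -0.0]
opening: 0.342
```

Emit:
send_rows(motion="0 0 0.7 0; 0 0 0 0")

```text
t: 11.48
ee_pos: [484.4, 303.9, 53.6]
tool_rot: [[-0.077, 0.997, 0.0], [0.997, 0.077, 0.0], [0.0, 0.0, -1.0]]
force: [-0.6, -0.9, 3.1]
opening: 0.343
```

Emit:
send_rows(motion="0 0 0 0; 0 0 0 0; 0 0 0 0; 0 0 0 0; 0 0 0 0", jaw=100)

```text
t: 12.1
ee_pos: [484.3, 303.8, 53.2]
tool_rot: [[-0.077, 0.997, -0.0], [0.997, 0.077, -0.0], [-0.0, -0.0, -1.0]]
force: [-0.4, 0.2, 0.2]
opening: 0.996
```

Emit:
send_rows(motion="0 0 -20 0; 0 0 -40 0; 0 0 -55 0; 0 0 -55 0; 0 0 -10 0")

```text
t: 12.72
ee_pos: [485.3, 304.4, 237.6]
tool_rot: [[-0.077, 0.997, 0.005], [0.997, 0.077, 0.003], [0.003, 0.006, -1.0]]
force: [-0.1, 0.1, -0.6]
opening: 0.998
```

```bash
python3 - <<'E'
from h import *
print(az(),bot.sense()["ee_pos"]);d=snap("wrist","w5")
a=np.radians(16.6);ex=np.array([np.cos(a),np.sin(a)])
# small mid
plan([600,130,250],105,5)
E
```

```text
94.40978516470099 [485.29069631 304.43835265 237.59972351]
-36.5 20.2 -2.7 -2.12; -37.3 18.9 -2.7 -2.12; -37.9 17.5 -2.7 -2.12; -38.5 16.1 -2.7 -2.12; -39.1 14.6 -2.7 -2.12
```

View pics/w5.png

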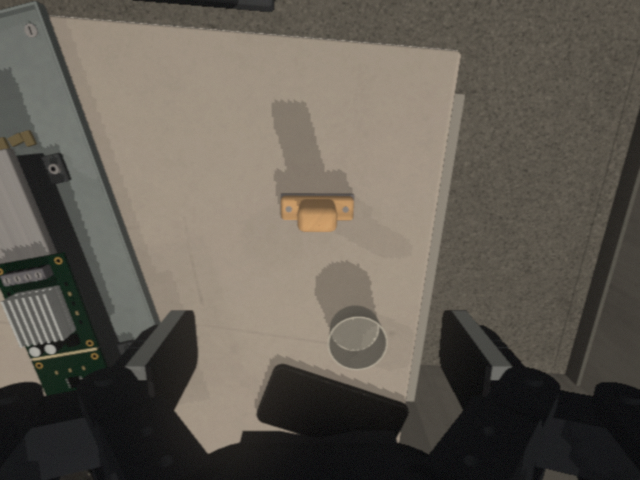

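Emit:
send_rows(motion="-40 12 -3 -2.1; -41 11 -3 -2.1; -41 9 -2 -2.1; -42 8 -2 -2.1; -42 6 -2 -2.1")

```text
t: 13.4
ee_pos: [560.8, 105.4, 243.4]
tool_rot: [[-0.259, 0.966, -0.002], [0.966, 0.259, -0.0], [0.0, -0.002, -1.0]]
force: [0.5, 0.4, -0.1]
opening: 1.001
```

Emit:
send_rows(motion="0 0 0 0; 0 0 0 0")

```text
t: 13.65
ee_pos: [560.5, 106.9, 243.9]
tool_rot: [[-0.257, 0.967, -0.002], [0.967, 0.257, -0.0], [0.0, -0.002, -1.0]]
force: [0.3, -0.2, 0.1]
opening: 0.997
```

```bash
python3 - <<'E'
from h import *
print(az(),bot.sense()["ee_pos"]);d=snap("wrist","w6")
crop(d,200,60,240,200,3.3,"pics/w6a.png")
E
```

```text
104.86417407598205 [560.47989792 106.86750227 243.92574466]
```

View pics/w6.png

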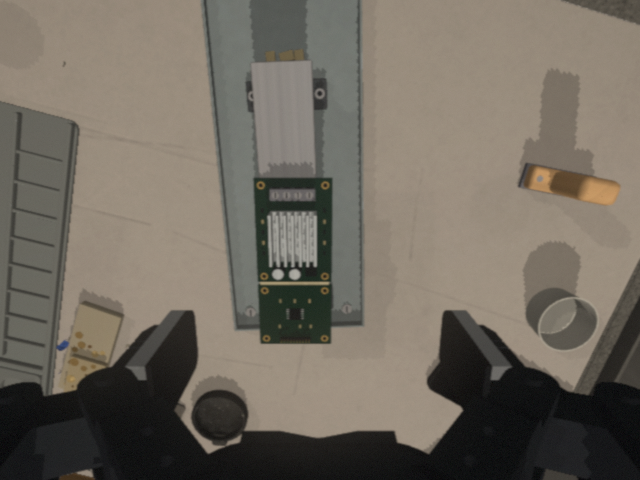

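```bash
python3 - <<'E'
from h import *
d=load("w6.npz")
crop(d,245,165,100,190,4,"pics/w6b.png");crop(d,235,40,110,80,7,"pics/w6c.png")
print(px2w(d,220,415))
E
```

```text
[796.45791815  64.37478587   3.33545771]
```

View pics/w6b.png

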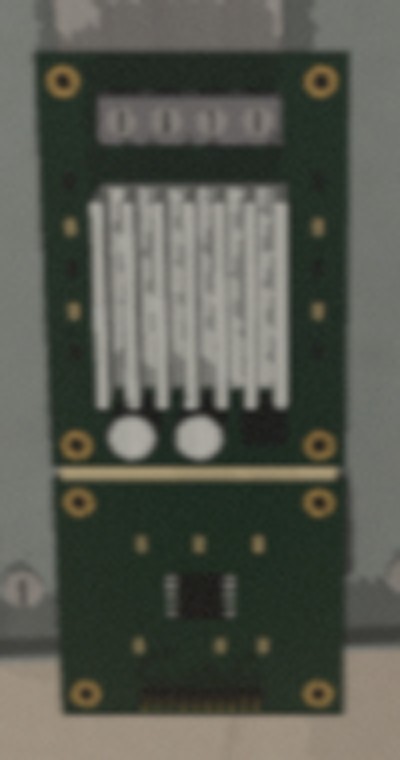

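View pics/w6c.png

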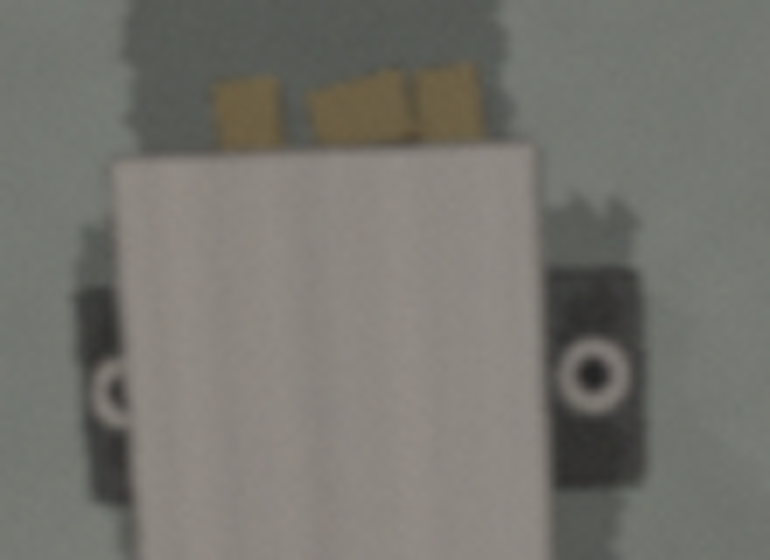

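```bash
python3 - <<'E'
from h import *
d=load("w6.npz")
Q=lambda u,v,z:px2w(d,u,v,z)
A=lambda v:np.degrees(np.arctan2(v[1],v[0]))
print("brackets",Q(235+560/7,40+440/7,None),Q(235+600/7,40+300/7,None))
fl=Q(235+115/7,40+160/7,50);fr=Q(235+533/7,40+148/7,50);e=(fl+fr)/2
bl=Q(245+60/4,165+50/4,50);print("edge",e,A(fr-fl),np.linalg.norm(fr-fl))
br=Q(235+552/7,119,50);print("barside az",A(br-fr), A(Q(235+143/7,119,50)-fl))
el=Q(245+37/4,165+52/4,53.2);er=Q(245+350/4,165+52/4,53.2);il=Q(245+63/4,165+714/4,53.2);ir=Q(245+343/4,165+714/4,53.2)
print(A(er-el),np.linalg.norm(er-el),A(ir-il),np.linalg.norm(ir-il),A(ir-er),A(il-el),np.linalg.norm((il+ir-el-er)/2))
sl=Q(245+57/4,165+473/4,53.2);sr=Q(245+340/4,165+474/4,53.2);s=(sl+sr)/2;print("score",s,A(sr-sl))
m=(il+ir+el+er)/4;print("mid",m,"inner",(il+ir)/2,"outer",(el+er)/2)
a=np.radians(16.7);ex=np.array([np.cos(a),np.sin(a)]);ey=np.array([-ex[1],ex[0]])
r=(s-e)[:2];print("score rel edge in anvil",r@ex,r@ey)
E
```

```text
brackets [474.83650282  81.54056956  10.00796887] [458.78018954  82.09029271   9.50136329]
edge [456.65772266  52.25662074  50.        ] 106.43059414196429 42.36220687764121
barside az 17.548828864595126 16.78567032904117
104.89091680368689 59.09467969506254 104.85173685339706 59.33992370583036 14.839195088902521 14.738373897317976 139.40293681779502
score [615.55148608 101.83482967  53.2       ] 104.65083166239607
mid [600.72782378  98.13906462  53.2       ] inner [668.12031539 115.93082602  53.2       ] outer [533.33533218  80.34730323  53.2       ]
score rel edge in anvil 166.4388407827818 1.8273293046279149
```

```bash
python3 - <<'E'
from h import *
plan([641.5,108.9,100],104.8,4)
E
```

```text
-4.8 19.7 36.1 0.03; -4.8 19.7 36.1 0.03; -4.8 19.7 36.1 0.03; -4.8 19.7 36.1 0.03
```

Emit:
send_rows(motion="-5 20 36 0; -5 20 36 0; -5 20 36 0; -4 19 36 0; 0 0 0 0")

```text
t: 14.32
ee_pos: [640.5, 109.7, 97.3]
tool_rot: [[-0.258, 0.966, -0.006], [0.966, 0.258, -0.001], [0.001, -0.006, -1.0]]
force: [-0.2, 0.5, 0.0]
opening: 1.0
```

Emit:
send_rows(motion="0 0 0 0; 0 0 0 0")

```text
t: 14.58
ee_pos: [642.2, 109.2, 103.4]
tool_rot: [[-0.258, 0.966, 0.003], [0.966, 0.258, 0.0], [-0.0, 0.003, -1.0]]
force: [0.1, -0.2, 1.1]
opening: 0.996
```

```bash
python3 - <<'E'
from h import *
print(az());snap("wrist","w7");plan([641.5,108.9,50],104.8,2)
snap("scene","s7")
E
```

```text
104.93731119027441
-0.0 -0.4 26.6 0.07; -0.0 -0.4 26.6 0.07
```

View pics/w7.png

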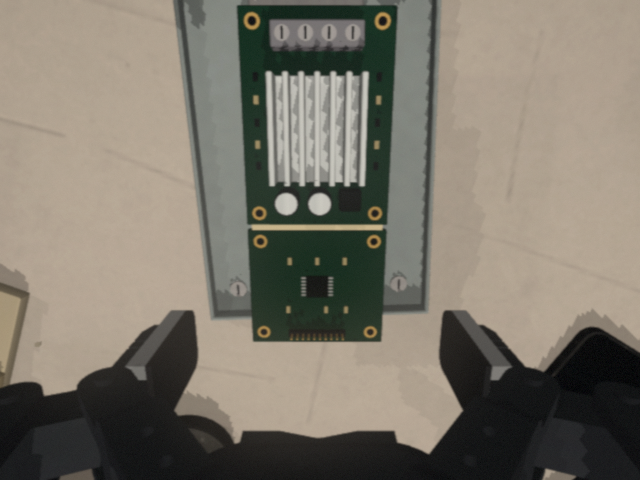

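```bash
python3 - <<'E'
from h import *
d=load("w7.npz")
Q=lambda u,v:px2w(d,u,v,53.2)
A=lambda v:np.degrees(np.arctan2(v[1],v[0]))
sl=Q(247.5,228);sr=Q(387,227.5);il=Q(252,341);ir=Q(382,341)
print(sl,sr,A(sr-sl),np.linalg.norm(sr-sl),A(ir-il),np.linalg.norm(ir-il),A((il+ir)-(sl+sr)),np.linalg.norm((il+ir-sl-sr)/2))
print("mid",(sl+sr+il+ir)/4, "score",(sl+sr)/2)
E
```

```text
[623.39394422  72.65398     53.2       ] [607.75910037 130.30969891  53.2       ] 105.17235498408544 59.738013569748766 104.94448816087097 60.41436516271467 14.824188049402364 54.12343718908186
mid [641.73750412 108.40568544  53.2       ] score [615.57652229 101.48183945  53.2       ]
```

Emit:
send_rows(motion="0 0 20 0; -1 0 20 0; 0 0 10 0; 0 0 3 0; 0 0 0 0")

```text
t: 15.3
ee_pos: [642.3, 107.8, 48.2]
tool_rot: [[-0.257, 0.966, -0.0], [0.966, 0.257, 0.0], [0.0, -0.0, -1.0]]
force: [1.0, 0.1, 0.2]
opening: 0.999
```

Emit:
send_rows(motion="0 0 0 0; 0 0 0 0")

```text
t: 15.55
ee_pos: [642.6, 107.8, 48.8]
tool_rot: [[-0.257, 0.966, 0.001], [0.966, 0.257, 0.0], [-0.0, 0.001, -1.0]]
force: [-0.1, -0.4, 1.0]
opening: 1.004
```

Emit:
send_rows(motion="0 0 0 0; 0 0 0 0; 0 0 0 0; 0 0 0 0", jaw=0, force=60)

```text
t: 16.05
ee_pos: [642.6, 107.8, 49.0]
tool_rot: [[-0.257, 0.966, 0.001], [0.966, 0.257, 0.0], [-0.0, 0.001, -1.0]]
force: [-2.0, 0.3, 6.3]
opening: 0.679
```

```bash
python3 - <<'E'
from h import *
s=bot.sense();print(az(),s["ee_pos"],s["force"],s["torque"],s["opening"])
d=snap("wrist","w8");plan([482.9,60.2,s["ee_pos"][2]],106.7,16)
E
```

```text
104.90713554230291 [642.56229822 107.84133258  48.96167059] [-1.98652814  0.2983928   6.30040376] [-0.10800492  0.25723584 -0.03097007] 0.6793367111521453
-0.3 -10.4 0.0 -0.11; -0.3 -10.4 0.0 -0.11; -0.3 -10.4 0.0 -0.11; -0.2 -10.4 0.0 -0.11; -0.2 -10.4 0.0 -0.11
-0.2 -10.4 0.0 -0.11; -0.2 -10.4 0.0 -0.11; -0.2 -10.4 0.0 -0.11; -0.1 -10.4 0.0 -0.11; -0.1 -10.4 0.0 -0.11
-0.1 -10.4 0.0 -0.11; -0.1 -10.4 0.0 -0.11; -0.1 -10.4 0.0 -0.11; -0.0 -10.4 0.0 -0.11; -0.0 -10.4 0.0 -0.11
-0.0 -10.4 0.0 -0.11
```

View pics/w8.png

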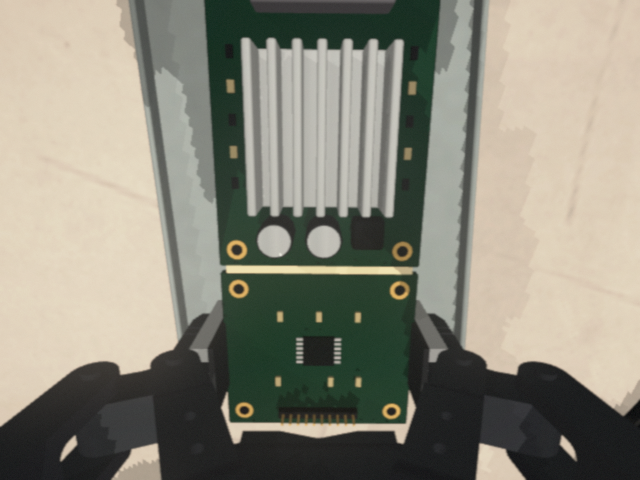

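```bash
python3 - <<'E'
from h import *
d=load("w8.npz")
Q=lambda u,v:px2w(d,u,v,53.2)
sl=Q(219,270);sr=Q(420,270);A=lambda v:np.degrees(np.arctan2(v[1],v[0]))
m=(sl+sr)/2;print(m,A(sr-sl),np.linalg.norm(sr-sl)); print(m-bot.sense()["ee_pos"])
E
```

```text
[615.45974689 100.73927081  53.2       ] 104.92300315860447 60.363457376893344
[-27.09570423  -7.09876408   4.23490619]
```

Emit:
send_rows(motion="0 0 0.5 0; 0 -2 0 0; 0 -3 0 0; 0 -4 0 0; 0 0 0 0", force=80)

```text
t: 16.73
ee_pos: [634.7, 105.7, 49.1]
tool_rot: [[-0.257, 0.966, 0.003], [0.966, 0.257, 0.001], [-0.0, 0.003, -1.0]]
force: [1.6, 0.3, 6.8]
opening: 0.667
```

Emit:
send_rows(motion="0 -4 0.2 0; 0 -5 0 0; 0 -5 0 0; 0 -5 0 -0.5; 0 -5 0 0")

```text
t: 17.35
ee_pos: [612.1, 99.6, 49.1]
tool_rot: [[-0.266, 0.964, 0.005], [0.964, 0.266, 0.001], [-0.0, 0.005, -1.0]]
force: [4.4, 1.4, 6.7]
opening: 0.673
```

Emit:
send_rows(motion="0 -5 0 0; 0 -5 0 -0.5; 0 -5 0 0; 0 -5 0 0; 0 -5 0 0")

```text
t: 17.98
ee_pos: [588.1, 92.8, 49.1]
tool_rot: [[-0.274, 0.962, 0.005], [0.962, 0.274, 0.001], [-0.0, 0.005, -1.0]]
force: [4.4, 0.7, 6.3]
opening: 0.671
```

Emit:
send_rows(motion="-0.2 -5 0 0; -0.2 -5 0 -0.5; -0.2 -5 0 0; -0.2 -5 0 0; -0.2 -5 0 0")

```text
t: 18.6
ee_pos: [564.3, 84.9, 49.1]
tool_rot: [[-0.283, 0.959, 0.005], [0.959, 0.283, 0.001], [-0.0, 0.005, -1.0]]
force: [3.7, 1.3, 6.5]
opening: 0.671
```

Emit:
send_rows(motion="-0.2 -5 0.1 0; -0.2 -5 0 0; -0.2 -5 0 0; -0.2 -5 0 0; -0.2 -5 0 0")

```text
t: 19.23
ee_pos: [540.8, 76.9, 49.1]
tool_rot: [[-0.283, 0.959, 0.005], [0.959, 0.283, 0.001], [-0.0, 0.005, -1.0]]
force: [5.6, 1.1, 6.5]
opening: 0.669
```

Emit:
send_rows(motion="0 -5 0.2 0; 0 -5 0 0; 0 -5 0 0; 0 -4 0 0; 0 0 0 0")

```text
t: 19.85
ee_pos: [522.3, 71.4, 49.1]
tool_rot: [[-0.283, 0.959, 0.005], [0.959, 0.283, 0.001], [-0.001, 0.005, -1.0]]
force: [2.8, -0.2, 9.9]
opening: 0.669
```

```bash
python3 - <<'E'
from h import *
s=bot.sense();print(az(),s["ee_pos"],s["force"],s["torque"],s["opening"])
plan([483.4,60.3,49],106.7,4)
snap("wrist","w9");snap("top","t9")
E
```

```text
106.41422091438278 [522.34689809  71.44639817  49.05629513] [ 2.82373262 -0.24752244  9.92988807] [ 0.07942965 -0.41636254 -0.00056122] 0.6692227861278891
0.1 -10.1 0.0 -0.07; 0.1 -10.1 0.0 -0.07; 0.1 -10.1 0.0 -0.07; 0.1 -10.1 0.0 -0.07
```

View pics/w9.png

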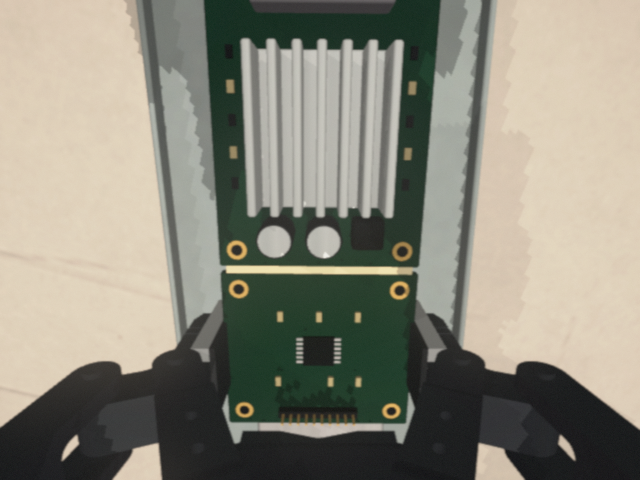

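Emit:
send_rows(motion="0 -5 0 -0.3; 0 -5 0 0; 0 -5 0 0; 0 -5 0 0; 0 -5 0 0")

```text
t: 20.58
ee_pos: [498.9, 64.4, 49.1]
tool_rot: [[-0.288, 0.958, 0.006], [0.958, 0.288, 0.001], [-0.001, 0.006, -1.0]]
force: [5.6, 2.3, 7.8]
opening: 0.672
```

Emit:
send_rows(motion="0 -5 0 0; 0 -3 0 0; 0 -2 0 0; 0 0 0 0; 0 0 0 0")

```text
t: 21.2
ee_pos: [489.1, 61.5, 49.0]
tool_rot: [[-0.288, 0.958, 0.005], [0.958, 0.288, 0.001], [-0.001, 0.005, -1.0]]
force: [3.0, 1.1, 8.6]
opening: 0.675
```

```bash
python3 - <<'E'
from h import *
s=bot.sense();print(az(),s["ee_pos"],s["force"],s["torque"],s["opening"])
plan([483.4,60.3,49],106.7,1)
d=snap("wrist","w10");d=snap("top","t10");crop(d,220,170,110,160,5,"pics/t10a.png")
d=snap("scene","s10");crop(d,220,220,140,110,5.5,"pics/s10a.png")
E
```

```text
106.71476249836908 [489.12185193  61.46438014  49.04003523] [2.98279342 1.09252615 8.63839698] [ 0.18774835 -0.66999667  0.00934846] 0.6751145697102352
0.5 -5.8 0.0 0.01
```

View pics/t10a.png

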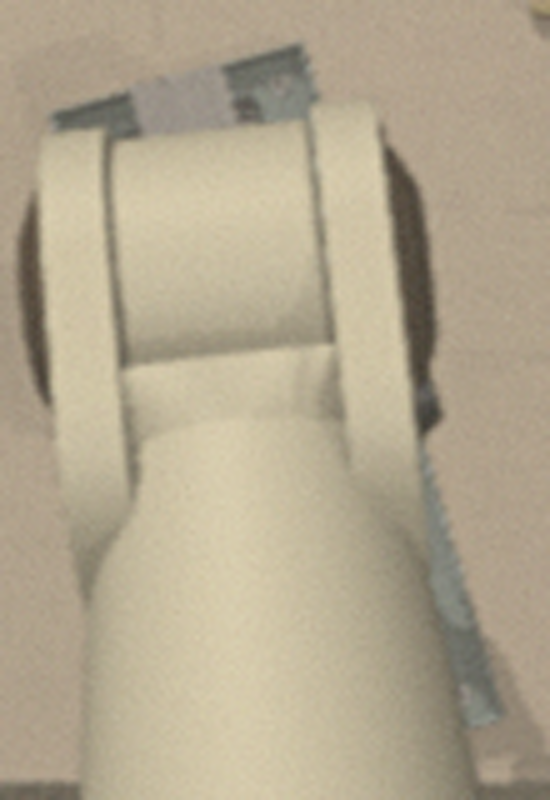

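View pics/w10.png

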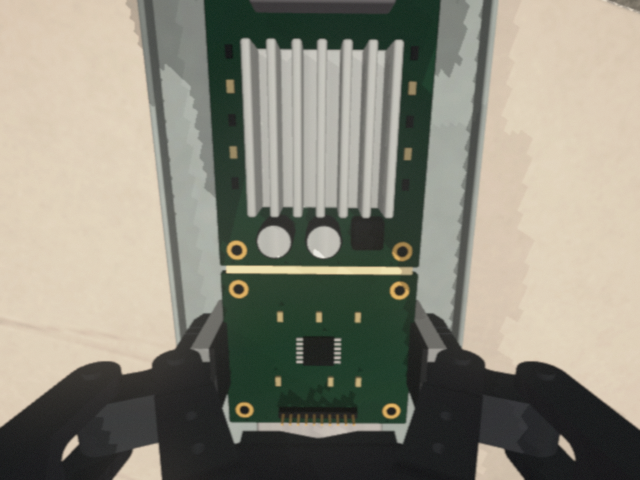

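View pics/s10a.png

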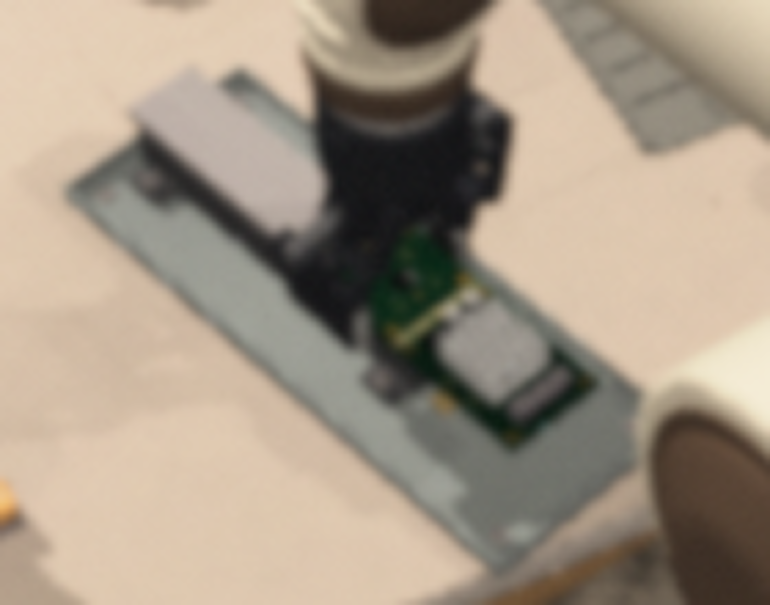

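```bash
python3 - <<'E'
from h import *
d=load("w3.npz");crop(d,260,135,100,40,8,"pics/w3a.png")
E
```

```text
(no output)
```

View pics/w3a.png

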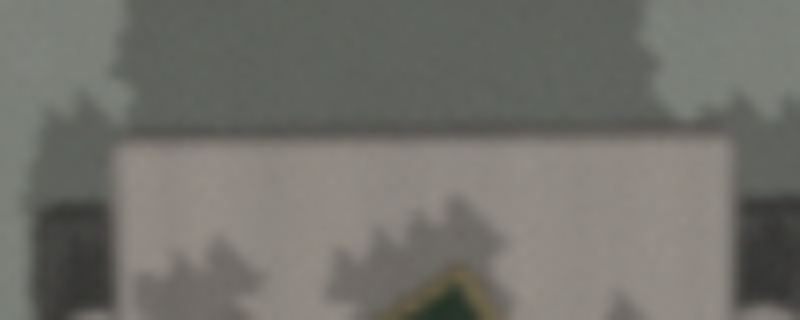

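```bash
cat > ba.py <<'E'
from h import *
from scipy.optimize import least_squares
from scipy.spatial.transform import Rotation as Ro
V={n:load(n+".npz") for n in("w1","w3","w4","w6","w7","w8")}
def c(u,v,k,a,b): return (a+(u+.5)/k-.5,b+(v+.5)/k-.5)
O=[]
def add(view,obj,pt,px): O.append((view,obj,pt,px))
FL=(-45,-22,50);FR=(-45,22,50)
PE=lambda s:(-85,30*s,53.2);PI=lambda s:(55,30*s,53.2);PS=lambda s:(0,30*s,53.2)
add("w1","A",FL,c(220,122,5,130,190));add("w1","A",FR,c(440,115,5,130,190))
add("w1","P",PE(-1),c(247,507,5,130,190));add("w1","P",PE(1),c(527,507,5,130,190))
add("w1","P",PI(-1),c(98,627,5,170,280));add("w1","P",PI(1),c(357,627,5,170,280));add("w1","P",PS(1),c(342,417,5,170,280))
for q,p in [((-145,-62,12),(136,113.6)),((-145,62,12),(255.6,109.6)),((185,62,12),(274.6,386.9))]: add("w1","A",q,p)
add("w3","A",FL,c(115,140,8,260,135));add("w3","A",FR,c(732,134,8,260,135))
add("w4","A",(-145,-62,12),(189.5,77));add("w4","A",(-145,62,12),(441,75))
add("w6","A",FL,c(115,160,7,235,40));add("w6","A",FR,c(533,148,7,235,40))
for q,u,v in [(PE(-1),37,52),(PE(1),350,52),(PI(-1),63,714),(PI(1),343,714),(PS(-1),55,473),(PS(1),343,474)]: add("w6","P",q,c(u,v,4,245,165))
for q,p in [(PE(-1),(237,6)),(PE(1),(398,6)),(PS(-1),(247.5,228)),(PS(1),(387,227.5)),(PI(-1),(252,341)),(PI(1),(382,341))]: add("w7","P",q,p)
for q,p in [(PS(-1),(219.5,270)),(PS(1),(419.5,270)),(PI(-1),(231,424)),(PI(1),(408,422))]: add("w8","G",q,p)
i0={"A":6,"P":9,"G":12}
def proj(x,o):
    v,ob,pt,_=o;d=V[v];i=i0[ob];a=np.radians(x[i+2]);
    w=np.array([x[i]+pt[0]*np.cos(a)-pt[1]*np.sin(a),x[i+1]+pt[0]*np.sin(a)+pt[1]*np.cos(a),pt[2]])
    T=d["cam_to_world"];D=np.eye(4);D[:3,:3]=Ro.from_rotvec(np.radians(x[3:6])).as_matrix();D[:3,3]=x[:3];T=T@D
    return np.array(w2px({**d,"cam_to_world":T},w))
def res(x): return np.concatenate([(proj(x,o)-o[3])/0.7 for o in O]+[x[:3]/1.5,x[3:6]/0.4])
x0=np.array([0]*6+[499,65.5,16.7,615.5,101.8,14.8,615.5,100.8,14.9],float)
r=least_squares(res,x0,loss="soft_l1");x=r.x;print(np.round(x,2))
C=np.linalg.inv(r.jac.T@r.jac);print("sd",np.round(np.sqrt(np.diag(C)),2))
for o in O: print(o[0],o[1],o[2],np.round(proj(x,o)-o[3],2))
a=np.radians(x[8]);ex=np.array([np.cos(a),np.sin(a)]);ey=np.array([-ex[1],ex[0]])
e=x[6:8]-45*ex;print("edge",e)
t8=np.array([642.56,107.84]);s=bot.sense()["ee_pos"][:2]
da=np.radians(az()-104.907);R=np.array([[np.cos(da),-np.sin(da)],[np.sin(da),np.cos(da)]])
sc=s+R@(x[12:14]-t8);print("score now rel edge",(sc-e)@ex,(sc-e)@ey,"yaw diff",x[14]+np.degrees(da)-x[8])
g=np.array([(sc-e)@ex]);
E
python3 ba.py
```

```text
[ 6.0000e-02 -3.4000e-01  1.2400e+00  5.0000e-02  1.7000e-01  1.9000e-01
  4.9931e+02  6.4270e+01  1.6980e+01  6.1560e+02  1.0091e+02  1.4990e+01
  6.1590e+02  1.0041e+02  1.5310e+01]
sd [1.5  1.52 0.55 0.09 0.09 0.18 1.64 1.64 0.22 1.63 1.55 0.2  1.6  1.54
 0.31]
w1 A (-45, -22, 50) [-0.14  0.56]
w1 A (-45, 22, 50) [-0.54  0.69]
w1 P (-85, -30, 53.2) [-0.62 -0.21]
w1 P (-85, 30, 53.2) [0.38 0.09]
w1 P (55, -30, 53.2) [-0.07 -0.29]
w1 P (55, 30, 53.2) [0.52 0.  ]
w1 P (0, 30, 53.2) [ 1.23 -0.47]
w1 A (-145, -62, 12) [-0.8  -0.63]
w1 A (-145, 62, 12) [-0.29 -0.46]
w1 A (185, 62, 12) [-0.29  0.87]
w3 A (-45, -22, 50) [-0.26  0.55]
w3 A (-45, 22, 50) [1.62 0.67]
w4 A (-145, -62, 12) [-1.91 -0.49]
w4 A (-145, 62, 12) [ 2.63 -0.51]
w6 A (-45, -22, 50) [-0.1   0.34]
w6 A (-45, 22, 50) [ 1.9  -0.24]
w6 P (-85, -30, 53.2) [-0.47  0.14]
w6 P (-85, 30, 53.2) [0.38 0.23]
w6 P (55, -30, 53.2) [-0.08  0.23]
w6 P (55, 30, 53.2) [0.42 0.36]
w6 P (0, -30, 53.2) [-0.6  -0.08]
w6 P (0, 30, 53.2) [ 1.04 -0.22]
w7 P (-85, -30, 53.2) [ 0.21 -0.11]
w7 P (-85, 30, 53.2) [-0.38  0.14]
w7 P (0, -30, 53.2) [ 0.01 -1.05]
w7 P (0, 30, 53.2) [-0.34 -0.17]
w7 P (55, -30, 53.2) [0.83 0.23]
w7 P (55, 30, 53.2) [-1.01  0.65]
w8 G (0, -30, 53.2) [0.73 0.31]
w8 G (0, 30, 53.2) [-1.61 -0.29]
w8 G (55, -30, 53.2) [ 0.45 -1.15]
w8 G (55, 30, 53.2) [-0.23  0.56]
edge [456.2736828   51.13022241]
score now rel edge 6.768693162965852 0.07797616151105717 yaw diff 0.14287069686403342
```

```bash
sed -i 's/^def res/O=[o for o in O if o[2][2]>20]\ndef res/' ba.py; python3 ba.py | grep -v "^w[78]"
```

```text
[-6.0000e-02 -2.9000e-01  9.9000e-01  1.0000e-02  1.2000e-01  1.4000e-01
  4.9921e+02  6.4250e+01  1.6900e+01  6.1572e+02  1.0102e+02  1.4960e+01
  6.1589e+02  1.0041e+02  1.5250e+01]
sd [1.5  1.5  0.54 0.09 0.1  0.19 1.63 1.72 0.6  1.61 1.56 0.2  1.58 1.54
 0.31]
w1 A (-45, -22, 50) [-0.47  0.33]
w1 A (-45, 22, 50) [-0.82  0.47]
w1 P (-85, -30, 53.2) [-0.8  -0.14]
w1 P (-85, 30, 53.2) [0.26 0.13]
w1 P (55, -30, 53.2) [-0.18 -0.2 ]
w1 P (55, 30, 53.2) [0.44 0.05]
w1 P (0, 30, 53.2) [ 1.13 -0.43]
w3 A (-45, -22, 50) [-0.41  0.07]
w3 A (-45, 22, 50) [1.58 0.25]
w6 A (-45, -22, 50) [-0.44 -0.21]
w6 A (-45, 22, 50) [ 1.65 -0.74]
w6 P (-85, -30, 53.2) [-0.62  0.11]
w6 P (-85, 30, 53.2) [0.3  0.18]
w6 P (55, -30, 53.2) [-0.17  0.29]
w6 P (55, 30, 53.2) [0.37 0.37]
w6 P (0, -30, 53.2) [-0.71 -0.05]
w6 P (0, 30, 53.2) [ 0.98 -0.22]
edge [456.1555421   51.16158612]
score now rel edge 6.867229111119692 0.028053546058283946 yaw diff 0.15396533109557353
```

Emit:
send_rows(motion="0 -2 0 0; 0 -2 0 0; 0 -2 0.2 0; 0 -0.8 0 0; 0 0 0 0")

```text
t: 21.98
ee_pos: [483.0, 59.6, 49.1]
tool_rot: [[-0.288, 0.958, 0.006], [0.958, 0.288, 0.001], [-0.001, 0.006, -1.0]]
force: [5.1, 1.9, 8.8]
opening: 0.668
```

Emit:
send_rows(motion="0 0 0 0; 0 0 0 0")

```text
t: 22.22
ee_pos: [483.0, 59.6, 49.0]
tool_rot: [[-0.288, 0.958, 0.006], [0.958, 0.288, 0.001], [-0.001, 0.006, -1.0]]
force: [4.3, 2.3, 8.4]
opening: 0.674
```

```bash
python3 - <<'E'
from h import *
s=bot.sense();print(az(),s["ee_pos"],s["force"],s["torque"],s["opening"])
d=snap("wrist","w11");d=snap("scene","s11");crop(d,60,220,300,150,2.6,"pics/s11a.png")
E
python3 ba.py | tail -1
```

```text
106.7166132673036 [482.99942039  59.59694021  49.03516898] [4.29117216 2.34314588 8.38537764] [ 2.76006729e-01 -9.01694795e-01  2.31787176e-04] 0.6743010774619982
score now rel edge 0.4854594504354194 0.04372578682692697 yaw diff 0.1542950116770463
```

View pics/w11.png

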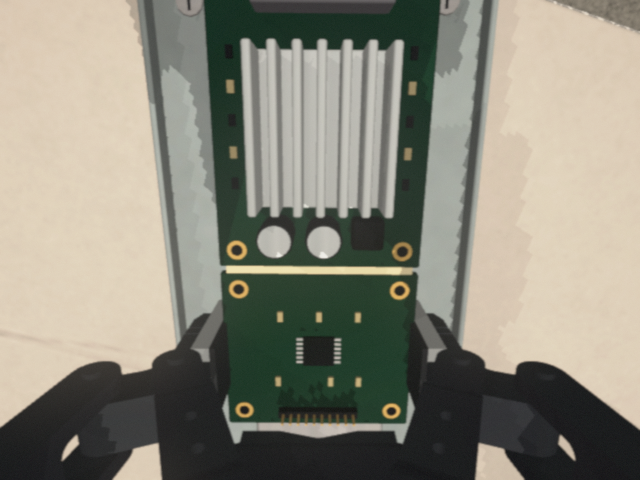

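View pics/s11a.png

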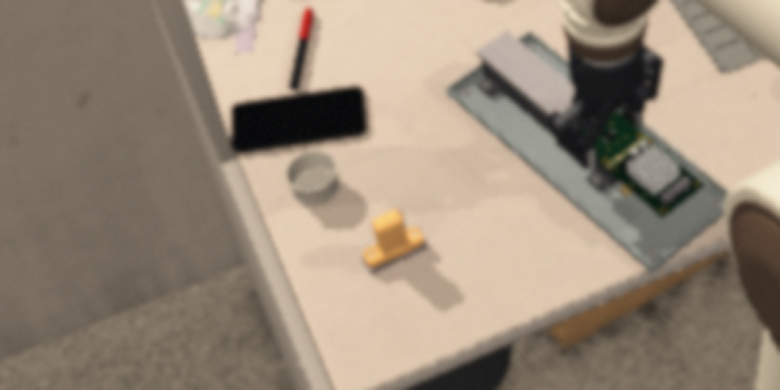

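```bash
python3 - <<'E'
from h import *
a=np.radians(16.85);ex=np.array([np.cos(a),np.sin(a)]);e=np.array([456.16,51.16])
for n,pts in [("w1",[(154,128),(241.2,125.6)]),("w3",[(236,5),(388,3.5)]),("w4",[(224.5,111),(406,109)]),("w11",[(190,3),(447.5,3)])]:
    d=load(n+".npz")
    T=d["cam_to_world"].copy();D=np.eye(4);D[2,3]=1.0;d["cam_to_world"]=T@D
    print(n,[np.round((px2w(d,u,v,3)[:2]-e)@ex,1) for u,v in pts])
d=load("w11.npz");crop(d,170,0,300,40,2.6,"pics/w11a.png");d=load("w3.npz");crop(d,215,0,200,30,4,"pics/w3b.png")
E
```

```text
w1 [np.float64(-84.7), np.float64(-84.4)]
w3 [np.float64(-85.5), np.float64(-85.7)]
w4 [np.float64(-84.3), np.float64(-84.6)]
w11 [np.float64(-84.5), np.float64(-84.4)]
```

View pics/w11a.png

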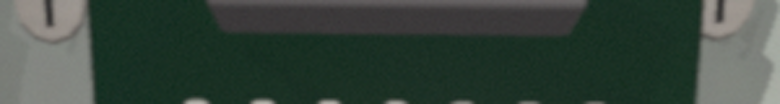

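Emit:
send_rows(motion="0 -0.6 0 0; 0 0 0 0; 0 0 0 0; 0 0 0 0")

```text
t: 22.82
ee_pos: [482.5, 59.4, 49.1]
tool_rot: [[-0.288, 0.958, 0.006], [0.958, 0.288, 0.001], [-0.001, 0.006, -1.0]]
force: [5.8, 2.1, 10.1]
opening: 0.67
```

```bash
python3 ba.py | tail -1; python3 - <<'E'
from h import *
s=bot.sense();print(s["t"],az(),s["ee_pos"],s["force"],s["opening"])
d=snap("wrist","w12");w=load("w8.npz");print(np.abs(d["img"][200:420,225:400].astype(float)-w["img"][200:420,225:400]).mean())
for p in [(240,289),(400,290),(245,411),(392,411),(237,250),(402,251)]: print(px2w(d,*p)[2].round(1),end=" ")
E
```

```text
score now rel edge -0.049895966372034035 0.031598027536563066 yaw diff 0.15592313985004225
22.825 106.71672303115368 [482.51917615  59.44624263  49.05527403] [ 5.84191882  2.07990522 10.10608355] 0.6702116005734292
3.141021645021645
53.3 54.6 53.1 53.0 53.5 53.1
```

```bash
python3 -c "
from workcell import bot
print(bot.sign_off())"
```

```text
the job is handed in; nothing more can be done
None
```

The panel is in place for snapping, and I handed the job in after 22.9 s with the gripper still holding its small half down on the anvil.

- **Tabs:** I swept all three off the anvil with the scraper, and the wrist picture shows them lying in the pan.
- **Scraper:** It stands upright on the bench, back where it started and clear of the pan.
- **Panel:** I gripped it by the sides of its small half and slid it flat along the anvil, pressing down with about 6 to 10 N. It did not slip in the jaws during the slide.

**Last checks:**
- By calculation, the score line lies about 0.05 mm from the anvil's front edge, with 0.03 mm sideways offset and 0.15° of skew. I estimate this is good to about ±0.5 mm.
- The board still covers the edge from above, so this comes from a fit over several camera views, not a direct look. The pan screws, as a second reference, agreed within about 1 mm.
- Camera depth put five of six points on the board at 53.0–53.5 mm, where a flat board would be 53.2. The sixth read 54.6, which I took as noise.
- When I handed in, the push was about 10 N down with about 6 N along the anvil from friction. I did not touch any bystander object.

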